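# Tip two crates to find the stamped one and push it to the dispatch rail

### The job

Two empty wooden crates stand upright side by side on the bench, and one of them has the forge's mark stamped on its underside. Pushing with the fingertips only, picking nothing up, tip each crate over away from you onto its back so that its underside faces you; then push the stamped crate, still on its back, straight back, gently at the end, until its mouth is flush against the steel dispatch rail, in line with the crate already waiting there. Leave the unstamped crate lying where it fell, do not disturb the waiting crate, the oil can, the scriber tin or the bolt, and finish clear of everything.

Things in the scene. Friction and masses are not known exactly. Their poses are not given: they have to be found in the camera images.
- crate_a: plain open wooden crate with a bare underside, 80 deep (x) x 80 wide (y) x 100 mm high, 6 mm boards, empty, about 0.35 kg. Starts upright, front (-x) to the robot, on two rubber-soled runners 10 mm high, 12 mm wide, under its front and back. Origin: middle of the underside at their foot; z points to the mouth. Pushed away high on its front (80 to 90 mm up) it tips about its back edge; pushed low it slides.
- crate_b: crate alike in size, axes, weight and behaviour, but stamped underneath. Past balance at about 45 degrees a crate falls onto its back: it then lies 80 mm high, z axis level and away from the robot, the underside facing the robot, with the bare bottom board between the runners from 14 to 66 mm above the bench, 10 mm deeper than the runners. The origin is then 40 mm above the bench.
- stamp (a point): the forge's mark, an anvil in a 50 mm ring, burnt into the middle of the bottom board's underside of one of the two crates (crate_b; the two swap places at random). Hidden while that crate stands upright. This point is its centre, on the underside of the bottom board, 10 mm above the crate's origin.
- crate_a_back_edge (a point): middle of the bottom back edge of crate_a, 40 mm behind its origin: the edge it tips about. It stays on the bench throughout.
- crate_b_back_edge (a point): the same point of crate_b.
- crate_a_mouth (a point): middle of the open mouth of crate_a, in the plane of its rim, 100 mm above its origin.
- crate_b_mouth (a point): the same point of crate_b.
- rail: dispatch rail: a 350 mm length of angle iron screwed to the bench across the far side of the work, turned a little to the left, 25 mm high. Origin: at bench height in the middle of its upright front face, the face that crates are pushed against; x points square to that face, away from the robot; y runs along the rail to the robot's left. Fixed.
- waiting_crate: a third crate of the same size, about 0.35 kg, also stamped, already lying on its back against the rail near its left part, stamp towards the robot. Origin: the middle of its underside, here 40 mm above the bench. To be left alone.
- oil_can: green pump oil can, 68 by 85 by 176 mm high with its spout, standing on the bench to the right of the crates; origin at the middle of its foot. To be left alone.
- scriber_tin: tin with scribers, 69 mm across, 128 mm high, standing on the bench to the right of the crates, nearer the robot; origin at the middle of its foot. To be left alone.
- bolt: rusty bolt, 24 mm across, 65 mm high, standing on its head on the bench to the left of the crates, nearer the robot; origin at the middle of its foot. To be left alone.
- toggle_clamp: toggle clamp bolted to the bench just right of the right-hand crate's way to the rail: foot plate 62 by 46 mm, and an upright red handle 20 mm thick and 150 mm high about 35 mm nearer the robot than this origin and 10 mm to its left; the gripper's body must pass to the left of the handle.
- lever_press: heavy hand press standing on the bench left of the crates: origin at the middle of its foot, which reaches about 70 mm towards the crates; its head spans heights 180 to 350 mm, about 25 mm either side and 100 mm beyond the origin. Its ball lever rises to 460 mm on the left. Keep the wrist clear of it.

How it is judged:
On the way, in this order (a step that is already met when the one before it is completed fails the run):
1. one crate lies on its back, its underside to the robot (((angle between crate_a's own z axis and vertical between 1.45 and 1.69 rad and angle between the z axis of crate_a and the x axis of rail, either way round below 0.6 rad and linear speed of crate_a below 0.03 m/s and height (world z) of crate_a_back_edge below 0.015 m) or (angle between crate_b's own z axis and vertical between 1.45 and 1.69 rad and angle between the z axis of crate_b and the x axis of rail, either way round below 0.6 rad and linear speed of crate_b below 0.03 m/s and height (world z) of crate_b_back_edge below 0.015 m))), for 0.2 s.
2. both crates lie on their backs, their undersides to the robot (angle between crate_a's own z axis and vertical between 1.45 and 1.69 rad and angle between the z axis of each of crate_a, crate_b and the x axis of rail, either way round below 0.6 rad and linear speed of each of crate_a, crate_b below 0.03 m/s and height (world z) of each of crate_a_back_edge, crate_b_back_edge below 0.015 m and angle between crate_b's own z axis and vertical between 1.45 and 1.69 rad), for 0.2 s.
3. the stamped crate lies with its mouth flush against the rail (x of crate_b_mouth in the frame of rail between -0.005 and 0.004 m and angle between the z axis of crate_b and the x axis of rail, either way round below 0.08 rad and y of crate_b_mouth in the frame of rail between -0.165 and 0.03 m and linear speed of crate_b below 0.02 m/s), for 0.2 s.
At the end, for the whole second after the job is handed in: Both crates lie on their backs, undersides to the robot; the stamped one's mouth is against the rail within 5 mm and square to it within 4.5 degrees, right of the waiting crate; the unstamped one is at least 20 mm short of the rail; all at rest (all of step 2 and all of step 3 and x of crate_a_mouth in the frame of rail below -0.02 m); the robot touches nothing.
It fails at once if the stamped crate is rammed against the rail (over 60 N) (contact force between crate_b and rail above 60 N).
It fails at once if a crate is lifted off the bench, or tipped another way than over its back edge (height (world z) of any of crate_a_back_edge, crate_b_back_edge above 0.03 m).
It fails at once if the waiting crate is disturbed (moved more than 20 mm) (distance of waiting_crate from where it was at the start of the episode above 0.02 m).
It fails at once if the oil can, the scriber tin or the bolt is moved more than 25 mm or knocked over (distance of any of oil_can, scriber_tin, bolt from where it was at the start of the episode above 0.025 m or angle between any of oil_can, scriber_tin, bolt's own z axis and vertical above 0.4 rad).
It also fails if it takes over 54 s, if anything falls off the work surface, if the arm or the gripper's body presses on something with over 40 N, if the wrist force passes 120 N, or if a joint passes its speed limit or range.

### The arm

A 6-joint arm with a two-finger parallel gripper is mounted at the origin on a cart in front of the work surface, level with it; the furniture and walls round the work are solid. World frame = base frame: x ahead of the robot, y to its left, z up, the work surface at z = 0. Lengths are in m, angles in rad, forces in N, time in s.
With the tool pointing down it reaches from about 0.375 to 0.9 m from the base axis. Payload 3.1 kg.
Tool frame: the origin (TCP) lies midway between the tips of the shut fingers; the grasp point (between the pads) lies 19 mm behind it; z points along the fingers, x is the direction in which the jaws open and shut, and the axes are right-handed (so a half turn about z gives the same grasp; the last joint's range is limited). The gripper opens to 85 mm and grips with 20 to 120 N. Pads are 22 mm wide; open, the fingers measure 114 mm over their backs; the gripper's body (76 mm by 85 mm) begins 54 mm behind the grasp point. The pads swing forward as they close: fully open they stand 13 mm farther back than shut.
Start: joints at [-1.427, 0.527, 1.433, -0, 1.181, -0.178], TCP at [0.198, -0.593, 0.231] pointing down, gripper open.
Joint ranges: [-3.08, 3.08], [-0.75, 2.2], [0.22, 2.44], [-1.43, 4.57], [0, 2.65], [-2.85, 2.85]. Speed limits (rad/s): [2.79, 2.79, 3.14, 3.14, 3.14, 3.14].

### API

Orientations are given as a unit quaternion [w, x, y, z].
In Python, from bench import ctrl, eyes, close_job gives the robot as it stands.
- The arm moves only by the tool step_arm, never from a script. Its argument "series" is a list of rows, each an object of numbers: "tx", "ty", "tz": the shift along the tool's x, y, z in cm; "ax", "ay", "az": the turn, a rotation vector about the tool's x, y, z in rad. In form: [{"tx": .., "ty": .., "tz": .., "ax": .., "ay": .., "az": ..}, ...]. A call has 1 to 12 rows; each row shifts and turns the pose as measured when the row begins, along the tool's axes as they then stand; what a row does not reach is not made up. A row lasts 1/8 s, in which the tool goes at most 62.5 mm and 10.7 degrees, less where a joint would pass 70% of its speed; a pose out of reach is approached as far as the arm can. A call with a gripper value outside its range is refused whole. "jaw" is the closure, from 0 (fully open) to 1 (shut), set as the call begins (left out, the last holds). The fingers move at their own pace and stop on an object; "squeeze" is the grip in N (left out, the last holds). Time passes only in rows, so rows that do not move let the fingers close. It gives the time, the measured TCP pose, the force and the opening at its end, in the units of the state.
- ctrl.get_state(): the state, without advancing time (a new reading comes with each control period).
- eyes.grab_frame(name): name is "scene" or "side" or "wrist"; returns the picture (400x640x3 uint8, blue, green, red); there is no depth.
- eyes.get_calibration(name): a dict with "camera_matrix" (3x3 intrinsics, pixels), "pose" (4x4, takes a point from camera to world coordinates). Camera axes: x right, y down, z forward; pixel columns grow to the right and rows downward; lengths in m; the calibration is good to about 2 mm. A picture is of the moment at which its call begins: read the wrist's pose just before it. get_calibration takes no time and is no camera call; for the wrist camera it gives the pose at the moment of the call.
- close_job(): hands the job in, once; it reports no verdict.
The state is a dict: "clock": time; "joint_pos": joint angles; "qvel": joint speeds; "tau": joint torques, N m; "position": TCP position; "tcp_rot": TCP orientation; "ft_force": force on the tool from outside, world axes, zero at the start; "ft_torque": the same for the moment, N m; "gripper_width": finger opening in m.
Only numpy, scipy, OpenCV 4.12 (cv2) and the standard library are available. Lean on these libraries where they do the work, as an engineer would, in place of code of your own. Each camera call takes 0.05 s, during which the arm holds its last target.

## Working session

There is one attempt and no reset: what is moved stays moved. The work goes in short steps, Python scripts to look and compute and a tool call to move; the robot and the scene stay as the last step left them, time stands still between calls to the robot, and variables do not carry over. Pictures are saved under pics/ and viewed, and the job is handed in when it is done.

Besides the shell and the picture viewer there is one more tool, called after ">>>" as name(argument=value, ...), one argument or row to a line, values as JSON. step_arm: Moves the arm, as the interface text tells. Its arguments: {"type":"object","properties":{"series":{"type":"array"},"jaw":{"type":"number"},"squeeze":{"type":"number"}},"required":["series"]}

```bash
mkdir -p pics
cat > h.py <<'E'
import numpy as np,cv2
from bench import ctrl,eyes,close_job
def cal(n):
    c=eyes.get_calibration(n);return np.array(c["camera_matrix"]),np.array(c["pose"])
def ray(n,u,v,z=0.,c=None):
    K,P=c or cal(n);d=P[:3,:3]@np.linalg.inv(K)@np.array([u,v,1.]);o=P[:3,3];return o+d*(z-o[2])/d[2]
def proj(n,p,c=None):
    K,P=c or cal(n);q=P[:3,:3].T@(np.array(p)-P[:3,3]);q=K@q;return q[:2]/q[2]
E
python3 - <<'E'
from h import *
for n in("scene","side","wrist"):
    im=eyes.grab_frame(n);cv2.imwrite(f"pics/{n}0.png",im);K,P=cal(n);print(n,K[0,0],P.round(3).tolist())
print(ctrl.get_state())
E
```

```text
scene 384.5701130335991 [[-0.848, -0.4, 0.349, 0.26], [-0.53, 0.642, -0.554, 0.489], [-0.002, -0.655, -0.756, 0.74], [0.0, 0.0, 0.0, 1.0]]
side 473.09568608203165 [[-0.998, 0.036, -0.044, 0.602], [0.056, 0.783, -0.619, 0.848], [0.012, -0.621, -0.784, 1.134], [0.0, 0.0, 0.0, 1.0]]
wrist 288.7390116145855 [[0.317, -0.907, -0.279, 0.268], [-0.949, -0.303, -0.092, -0.57], [-0.001, 0.293, -0.956, 0.373], [0.0, 0.0, 0.0, 1.0]]
{'clock': 0.15, 'joint_pos': array([-1.42748996e+00,  5.28294172e-01,  1.43358207e+00, -1.27027434e-05,
        1.18143055e+00, -1.78492542e-01]), 'qvel': array([ 0.00178425, -0.00128632, -0.00452012,  0.00059856, -0.00204214,
       -0.00060077]), 'tau': array([ 8.14748000e-04, -4.42742980e+01, -1.78275776e+01, -2.44029179e-04,
        5.59599866e-03,  2.03674650e-07]), 'position': array([ 0.19762102, -0.59236023,  0.23054115]), 'tcp_rot': array([-6.12525014e-04,  8.11257437e-01, -5.84688495e-01, -5.99507657e-04]), 'ft_force': array([-0.31032636,  0.21644156, -0.31514479]), 'ft_torque': array([ 0.05867228, -0.04860122,  0.02883325]), 'gripper_width': 0.08569780619889047}
```

View pics/scene0.png

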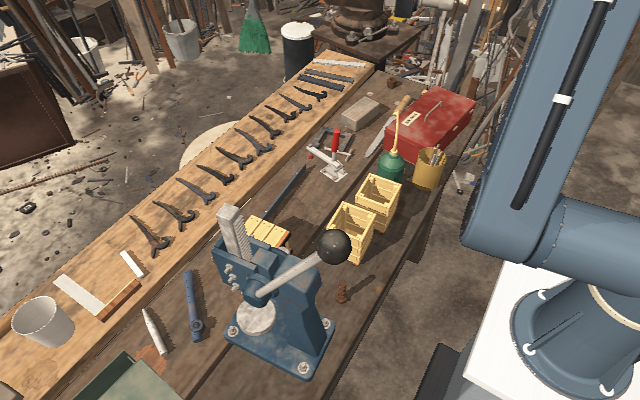

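View pics/side0.png

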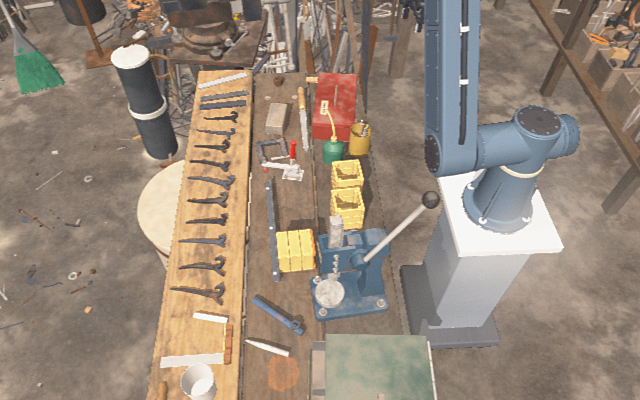

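View pics/wrist0.png

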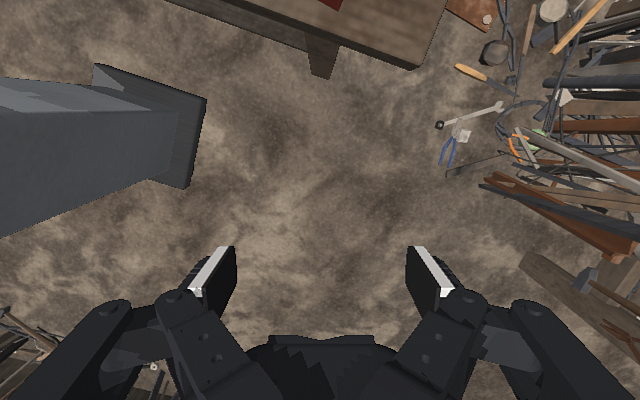

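Run:
```python
import cv2
a=cv2.imread("pics/scene0.png")[110:310,210:470];cv2.imwrite("pics/sc1.png",cv2.resize(a,None,fx=3,fy=3,interpolation=2))
a=cv2.imread("pics/side0.png")[130:330,240:460];cv2.imwrite("pics/sd1.png",cv2.resize(a,None,fx=3,fy=3,interpolation=2))
```

```text
(no output)
```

View pics/sc1.png

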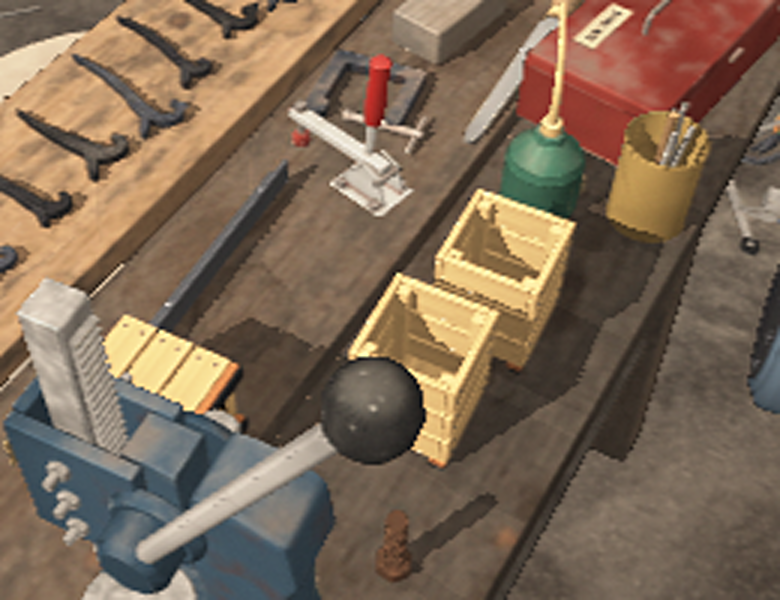

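View pics/sd1.png

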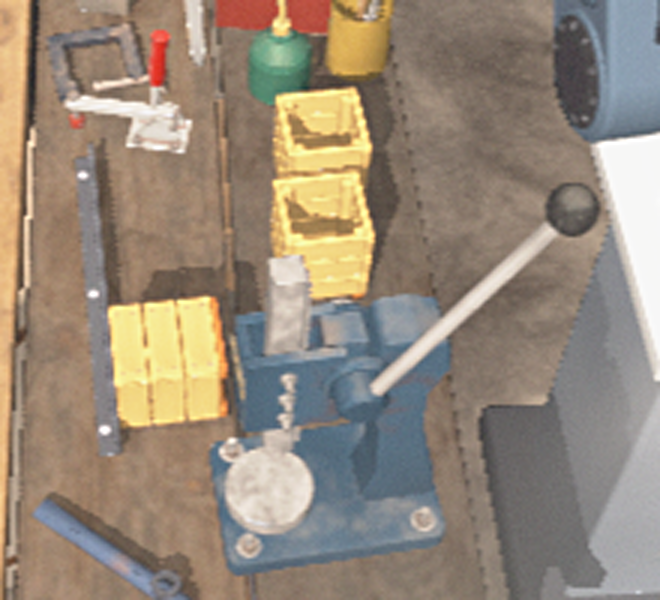

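Run:
```python
from h import *
S=lambda x,y:(240+x/3,130+y/3); C=lambda x,y:(210+x/3,110+y/3)
def show(l,n,f,pts,z):
    for p in pts: print(l,n,ray(n,*f(*p),z).round(4)[:2])
show("R","side",S,[(276,93),(357,88),(370,148),(276,157)],.1)
show("R","scene",C,[(436,260),(482,190),(575,226),(535,294)],.1)
show("L","side",S,[(275,180),(360,173),(373,238),(275,243)],.1)
show("L","scene",C,[(400,274),(497,316)],.1)
show("Rfoot","scene",C,[(438,466)],0)
print("rail top front edge"); show("","side",S,[(95,147),(119,450)],.025)
show("","scene",C,[(290,170),(168,325)],.025)
print("wait top z=.08");show("","side",S,[(108,306),(216,296),(226,410),(117,425)],.08);show("","scene",C,[(125,316),(242,360)],.08)
print("bolt");show("","scene",C,[(393,575)],0);
print("clampfoot");show("","scene",C,[(330,187),(366,155),(412,192),(378,215)],0)
show("handle top","scene",C,[(380,62)],.15);show("handle top","side",S,[(160,36)],.15)
print("oilcan");show("","side",S,[(282,98)],0);print("tin");show("","scene",C,[(643,238)],0)
print("press foot");show("","side",S,[(212,440),(235,575),(440,550),(440,440)],0)
show("ball","side",S,[(573,208)],.44);show("ball","scene",C,[(373,410)],.44)
show("press post top","side",S,[(287,262)],.35);show("press post top","scene",C,[(50,295)],.35)
```

```text
R side [ 0.495  -0.1094]
R side [ 0.4139 -0.1125]
R side [ 0.41   -0.0335]
R side [ 0.5012 -0.0263]
R scene [ 0.4897 -0.0239]
R scene [ 0.4939 -0.1061]
R scene [ 0.417  -0.1092]
R scene [ 0.414 -0.033]
L side [0.5042 0.002 ]
L side [ 0.4231 -0.0029]
L side [0.4197 0.0745]
L side [0.5097 0.0761]
L scene [0.5055 0.0019]
L scene [ 0.4281 -0.0005]
Rfoot scene [0.4281 0.0721]
rail top front edge
 side [ 0.6789 -0.1117]
 side [0.6562 0.2397]
 scene [ 0.6762 -0.1083]
 scene [0.6625 0.0865]
wait top z=.08
 side [0.6626 0.1245]
 side [0.5654 0.1182]
 side [0.5626 0.2362]
 side [0.6551 0.2461]
 scene [0.6632 0.1274]
 scene [0.5683 0.1148]
bolt
 scene [0.4132 0.1642]
clampfoot
 scene [ 0.6483 -0.1301]
 scene [ 0.642  -0.1828]
 scene [ 0.5826 -0.1636]
 scene [ 0.5941 -0.1231]
handle top scene [ 0.6098 -0.1441]
handle top side [ 0.6077 -0.1437]
oilcan
 side [ 0.4787 -0.1943]
tin
 scene [ 0.386  -0.2206]
press foot
 side [0.5738 0.22  ]
 side [0.5603 0.3495]
 side [0.3837 0.3357]
 side [0.3682 0.2301]
ball side [0.352  0.3113]
ball scene [0.3547 0.3129]
press post top side [0.5251 0.2793]
press post top scene [0.5334 0.2834]
```

>>> step_arm(
  series=[
    {"tx":-3.6,"ty":-2.8,"tz":-0.5},
    {"tx":-3.6,"ty":-2.8,"tz":-0.5},
    {"tx":-3.6,"ty":-2.8,"tz":-0.5},
    {"tx":-3.6,"ty":-2.8,"tz":-0.3},
    {"tx":-3.6,"ty":-2.8},
    {"tx":-3.6,"ty":-2.8},
    {"tx":-3.6,"ty":-2.8},
    {"tx":-3.6,"ty":-2.8},
    {"tx":-3.6,"ty":-2.8},
    {"tx":-3.6,"ty":-2.8},
    {"az":0.15},
    {"az":0.15},
  ],
  jaw=0.5,
)

```text
invalid input at $.series[0]: expected keys tx, ty, tz, ax, ay, az
```

```bash
cat >> h.py <<'E'
from scipy.spatial.transform import Rotation as R
def goto(x,y,z,yaw=0.,tilt=0.):
    s=ctrl.get_state();q=s["tcp_rot"];A=R.from_quat([q[1],q[2],q[3],q[0]])
    B=R.from_euler('z',yaw)*R.from_euler('y',-tilt)*R.from_matrix(np.array([[0,-1,0],[-1,0,0],[0,0,-1]],float))
    d=np.array([x,y,z])-s["position"]
    print("t",s["clock"],"pos",s["position"].round(4),"w",round(s["gripper_width"],3),"F",s["ft_force"].round(1))
    print("tool z",A.as_matrix()[:,2].round(3),"x",A.as_matrix()[:,0].round(3))
    print("shift cm",(A.inv().apply(d)*100).round(2),"rotvec",(A.inv()*B).as_rotvec().round(3),"shift after turn",(B.inv().apply(d)*100).round(2))
E
python3 - <<'E'
from h import *
goto(.383,-.068,.24)
cv2.imwrite("pics/w1.png",eyes.grab_frame("wrist"))
E
```

```text
t 0.15 pos [ 0.1976 -0.5924  0.2305] w 0.086 F [-0.3  0.2 -0.3]
tool z [-0.     0.002 -1.   ] x [ 0.316 -0.949 -0.002]
shift cm [-43.88 -34.17  -0.86] rotvec [-0.     0.002  0.322] shift after turn [-52.44 -18.54  -0.95]
```

View pics/w1.png

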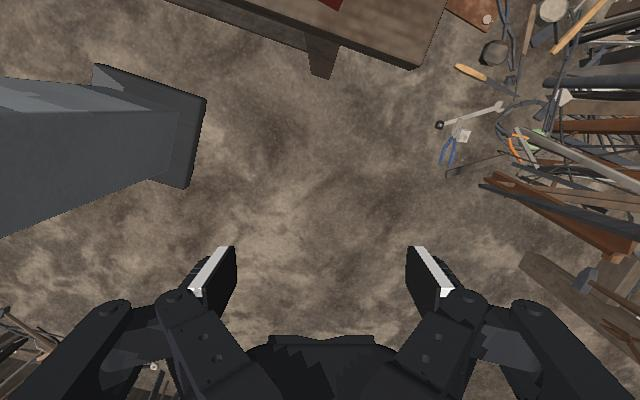

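>>> step_arm(
  series=[
    {"tx":-3.6,"ty":-2.8,"tz":-0.5,"ax":0,"ay":0,"az":0},
    {"tx":-3.6,"ty":-2.8,"tz":-0.5,"ax":0,"ay":0,"az":0},
    {"tx":-3.6,"ty":-2.8,"tz":-0.5,"ax":0,"ay":0,"az":0},
    {"tx":-3.6,"ty":-2.8,"tz":0,"ax":0,"ay":0,"az":0},
    {"tx":-3.6,"ty":-2.8,"tz":0,"ax":0,"ay":0,"az":0},
    {"tx":-3.6,"ty":-2.8,"tz":0,"ax":0,"ay":0,"az":0},
    {"tx":-3.6,"ty":-2.8,"tz":0,"ax":0,"ay":0,"az":0},
    {"tx":-3.6,"ty":-2.8,"tz":0,"ax":0,"ay":0,"az":0},
    {"tx":-3.6,"ty":-2.8,"tz":0,"ax":0,"ay":0,"az":0},
    {"tx":-3.6,"ty":-2.8,"tz":0,"ax":0,"ay":0,"az":0},
    {"tx":0,"ty":0,"tz":0,"ax":0,"ay":0,"az":0.15},
    {"tx":0,"ty":0,"tz":0,"ax":0,"ay":0,"az":0.15},
  ],
  jaw=0.5,
)

```text
clock: 1.7
position: [0.3534, -0.1492, 0.2454]
tcp_rot: [-0.001, 0.711, -0.703, 0.001]
ft_force: [0.0, 0.6, -0.0]
gripper_width: 0.0426
```

Run:
```python
from h import *
goto(.383,-.070,.24)
cv2.imwrite("pics/w1.png",eyes.grab_frame("wrist"))
```

```text
t 1.7 pos [ 0.3534 -0.1492  0.2454] w 0.043 F [ 0.   0.6 -0. ]
tool z [ 0.002 -0.    -1.   ] x [ 0.012 -1.     0.   ]
shift cm [-7.89 -3.05  0.54] rotvec [-0.002 -0.     0.012] shift after turn [-7.92 -2.96  0.54]
```

View pics/w1.png

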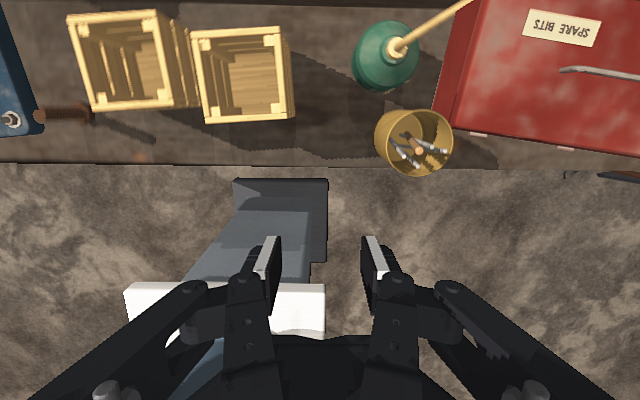

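Run:
```python
from h import *
for p in [(190,31),(288,27),(295,117),(201,125),(66,15),(167,9),(188,104),(98,114)]: print(ray("wrist",*p,.1).round(4)[:2])
```

```text
[ 0.4906 -0.0333]
[ 0.4945 -0.1204]
[ 0.4176 -0.1253]
[ 0.4094 -0.034 ]
[0.5022 0.0737]
[ 0.5075 -0.0154]
[ 0.4287 -0.0238]
[0.4188 0.0637]
```

>>> step_arm(
  series=[
    {"tx":-3.0,"ty":-1.2,"tz":0.2,"ax":0,"ay":0,"az":0.012},
    {"tx":-3.0,"ty":-1.2,"tz":0.2,"ax":0,"ay":0,"az":0},
    {"tx":-2.0,"ty":-0.5,"tz":0,"ax":0,"ay":0,"az":0},
    {"tx":0,"ty":0,"tz":0,"ax":0,"ay":0,"az":0},
  ],
)

```text
clock: 2.25
position: [0.3832, -0.0681, 0.2415]
tcp_rot: [-0.001, 0.708, -0.707, 0.001]
ft_force: [0.3, -0.3, 0.8]
gripper_width: 0.043
```

Run:
```python
from h import *
goto(.380,-.070,.085)
```

```text
t 2.25 pos [ 0.3832 -0.0681  0.2415] w 0.043 F [ 0.3 -0.3  0.8]
tool z [ 0.003 -0.001 -1.   ] x [ 0.002 -1.     0.001]
shift cm [ 0.18  0.37 15.65] rotvec [-0.003 -0.001  0.002] shift after turn [ 0.19  0.32 15.65]
```

Run:
```python
from h import *
c=cal("wrist");im=eyes.grab_frame("wrist");cv2.imwrite("pics/w2.png",im)
import pickle;pickle.dump(c,open("c2.pkl","wb"))
cv2.imwrite("pics/w2c.png",cv2.resize(im[0:200,150:450],None,fx=2.6,fy=2.6,interpolation=2))
```

```text
(no output)
```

View pics/w2.png

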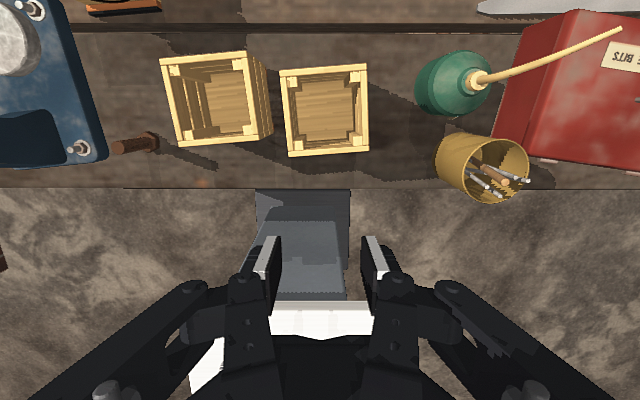

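View pics/w2c.png

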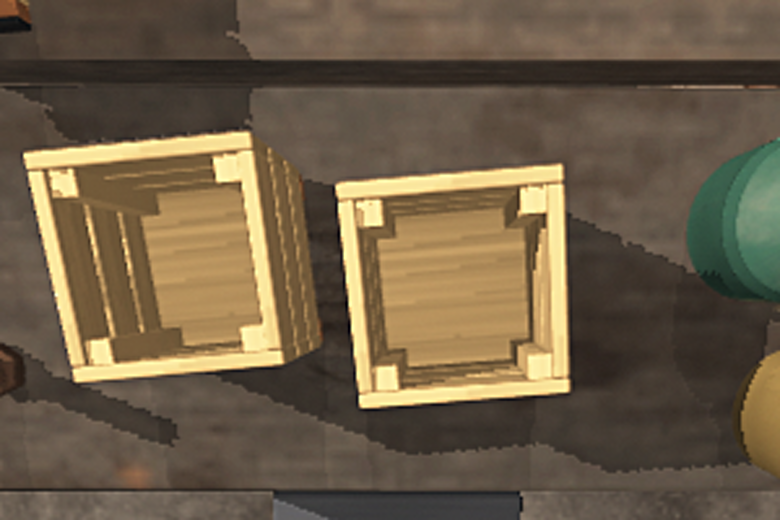

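Run:
```python
from h import *
import pickle;c=pickle.load(open("c2.pkl","rb"));print(c[1].round(3))
for p in [(336,184),(563,165),(570,390),(360,408),(24,154),(250,133),(283,363),(75,382)]: print(ray("",150+p[0]/2.6,p[1]/2.6,.1,c).round(4)[:2])
```

```text
[[ 0.002 -0.957 -0.291  0.457]
 [-1.    -0.001 -0.002 -0.069]
 [ 0.001  0.291 -0.957  0.384]
 [ 0.     0.     0.     1.   ]]
[ 0.4887 -0.0318]
[ 0.495  -0.1109]
[ 0.417  -0.1173]
[ 0.41   -0.0378]
[0.4981 0.0757]
[ 0.5048 -0.0029]
[ 0.4269 -0.0096]
[0.4197 0.0691]
```

Run:
```python
from h import *
goto(.381,-.077,.080,.075)
```

```text
t 2.3 pos [ 0.3832 -0.0687  0.2415] w 0.042 F [ 0.2  0.3 -0.6]
tool z [ 0.003 -0.001 -1.   ] x [ 0.    -1.     0.001]
shift cm [ 0.81  0.28 16.15] rotvec [-0.003 -0.001 -0.075] shift after turn [ 0.81  0.29 16.15]
```

>>> step_arm(
  series=[
    {"tx":0.8,"ty":0.2,"tz":0,"ax":0,"ay":0,"az":-0.075},
    {"tx":0,"ty":0,"tz":4.0,"ax":0,"ay":0,"az":0},
    {"tx":0,"ty":0,"tz":4.0,"ax":0,"ay":0,"az":0},
    {"tx":0,"ty":0,"tz":4.0,"ax":0,"ay":0,"az":0},
    {"tx":0,"ty":0,"tz":3.0,"ax":0,"ay":0,"az":0},
    {"tx":0,"ty":0,"tz":1.5,"ax":0,"ay":0,"az":0},
    {"tx":0,"ty":0,"tz":0,"ax":0,"ay":0,"az":0},
  ],
)

```text
clock: 3.18
position: [0.3863, -0.0872, 0.0733]
tcp_rot: [-0.001, 0.734, -0.679, 0.008]
ft_force: [1.0, 1.2, -0.0]
gripper_width: 0.0428
```

Run:
```python
from h import *
goto(.381,-.077,.080,.075)
```

```text
t 3.175 pos [ 0.3863 -0.0872  0.0733] w 0.043 F [ 1.   1.2 -0. ]
tool z [ 0.013 -0.009 -1.   ] x [ 0.078 -0.997  0.009]
shift cm [-1.05  0.44 -0.69] rotvec [-0.012 -0.009  0.003] shift after turn [-1.05  0.45 -0.67]
```

>>> step_arm(
  series=[
    {"tx":-1.0,"ty":0.2,"tz":-0.6,"ax":-0.012,"ay":-0.009,"az":0},
    {"tx":0,"ty":0,"tz":0,"ax":0,"ay":0,"az":0},
    {"tx":0,"ty":-0.8,"tz":0,"ax":0,"ay":0,"az":0},
    {"tx":0,"ty":-0.8,"tz":0,"ax":0,"ay":0,"az":0},
    {"tx":0,"ty":-0.6,"tz":0,"ax":0,"ay":0,"az":0},
    {"tx":0,"ty":-0.6,"tz":0,"ax":0,"ay":0,"az":0},
  ],
)

```text
clock: 3.92
position: [0.4112, -0.0746, 0.0822]
tcp_rot: [0.001, 0.735, -0.679, -0.001]
ft_force: [-4.2, -0.9, 4.6]
gripper_width: 0.0427
```

Run:
```python
from h import *
goto(.41,-.076,.080,.075)
im=eyes.grab_frame("scene");cv2.imwrite("pics/s3.png",cv2.resize(im[110:310,210:470],None,fx=3,fy=3,interpolation=2))
```

```text
t 3.925 pos [ 0.4112 -0.0746  0.0822] w 0.043 F [-4.2 -0.9  4.6]
tool z [-0.003 -0.    -1.   ] x [ 0.079 -0.997  0.   ]
shift cm [0.13 0.13 0.22] rotvec [ 0.003 -0.     0.004] shift after turn [0.14 0.13 0.22]
```

View pics/s3.png

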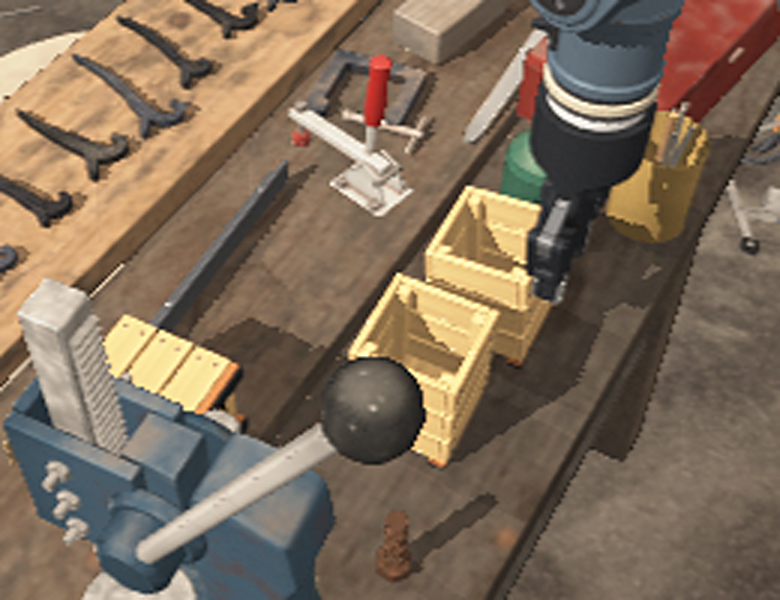

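>>> step_arm(
  series=[
    {"tx":0,"ty":-0.8,"tz":0,"ax":0,"ay":0,"az":0},
    {"tx":0,"ty":-0.8,"tz":0,"ax":0,"ay":0,"az":0},
    {"tx":0,"ty":-0.8,"tz":0,"ax":0,"ay":0,"az":0},
    {"tx":0,"ty":-0.8,"tz":0,"ax":0,"ay":0,"az":0},
    {"tx":0,"ty":-0.8,"tz":0,"ax":0,"ay":0,"az":0},
  ],
)

```text
clock: 4.6
position: [0.4348, -0.0689, 0.0845]
tcp_rot: [0.012, 0.737, -0.676, -0.016]
ft_force: [-16.2, -8.2, 29.8]
gripper_width: 0.0426
```

Run:
```python
from h import *
goto(.41,-.076,.080,.075)
im=eyes.grab_frame("scene");cv2.imwrite("pics/s4.png",cv2.resize(im[110:310,210:470],None,fx=3,fy=3,interpolation=2))
```

```text
t 4.6 pos [ 0.4348 -0.0689  0.0845] w 0.043 F [-16.2  -8.2  29.8]
tool z [-0.039  0.004 -0.999] x [ 0.086 -0.996 -0.008]
shift cm [0.49 2.52 0.55] rotvec [0.039 0.007 0.011] shift after turn [0.52 2.53 0.45]
```

View pics/s4.png

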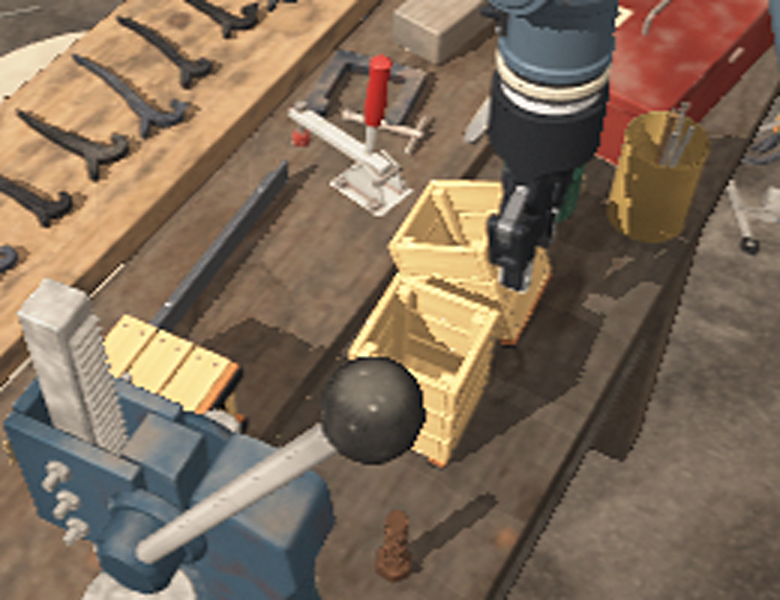

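>>> step_arm(
  series=[
    {"tx":0,"ty":-0.6,"tz":-0.9,"ax":0.02,"ay":0,"az":0},
    {"tx":0,"ty":-0.8,"tz":-0.7,"ax":0.02,"ay":0,"az":0},
    {"tx":0,"ty":-0.8,"tz":-0.6,"ax":0,"ay":0,"az":0},
  ],
)

```text
clock: 5.03
position: [0.4602, -0.0677, 0.1075]
tcp_rot: [-0.005, 0.736, -0.676, -0.0]
ft_force: [0.2, 0.0, -0.2]
gripper_width: 0.0427
```

Run:
```python
from h import *
goto(.48,-.07,.106,.075)
im=eyes.grab_frame("scene");cv2.imwrite("pics/s5.png",cv2.resize(im[110:310,210:470],None,fx=3,fy=3,interpolation=2))
```

```text
t 5.025 pos [ 0.4602 -0.0677  0.1075] w 0.043 F [ 0.2  0.  -0.2]
tool z [ 0.006  0.007 -1.   ] x [ 0.085 -0.996 -0.006]
shift cm [ 0.4  -1.96  0.17] rotvec [-0.007  0.006  0.01 ] shift after turn [ 0.38 -1.96  0.15]
```

View pics/s5.png

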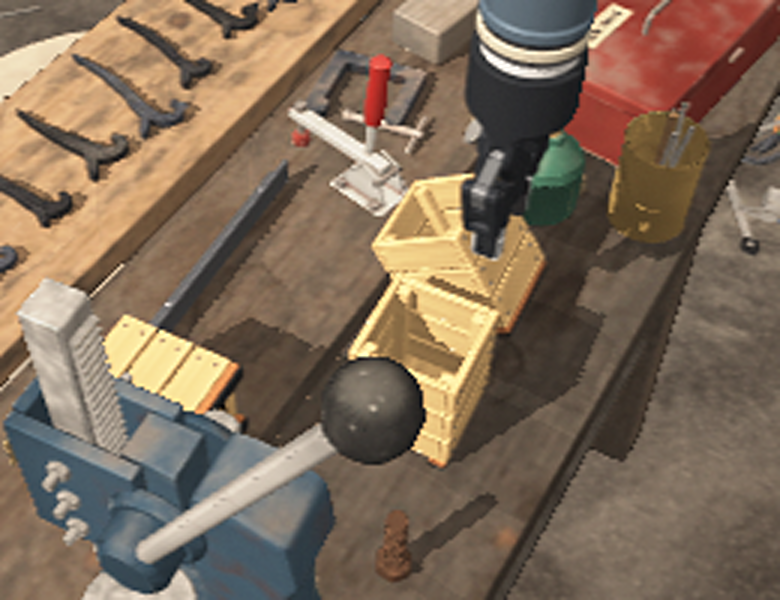

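>>> step_arm(
  series=[
    {"tx":0,"ty":-1.0,"tz":-0.3,"ax":0,"ay":0,"az":0},
    {"tx":0,"ty":-1.0,"tz":-0.3,"ax":0,"ay":0,"az":0},
    {"tx":0,"ty":-1.0,"tz":-0.2,"ax":0,"ay":0,"az":0},
    {"tx":0,"ty":-0.8,"tz":0,"ax":0,"ay":0,"az":0},
  ],
)

```text
clock: 5.58
position: [0.5041, -0.0648, 0.117]
tcp_rot: [-0.006, 0.737, -0.676, 0.003]
ft_force: [0.3, 0.2, -0.1]
gripper_width: 0.0427
```

Run:
```python
from h import *
goto(.48,-.07,.106,.075)
im=eyes.grab_frame("scene");cv2.imwrite("pics/s6.png",cv2.resize(im[110:310,210:470],None,fx=3,fy=3,interpolation=2))
```

```text
t 5.575 pos [ 0.5041 -0.0648  0.117 ] w 0.043 F [ 0.3  0.2 -0.1]
tool z [ 0.011  0.005 -1.   ] x [ 0.086 -0.996 -0.004]
shift cm [0.32 2.46 1.07] rotvec [-0.012  0.004  0.011] shift after turn [0.34 2.44 1.1 ]
```

View pics/s6.png

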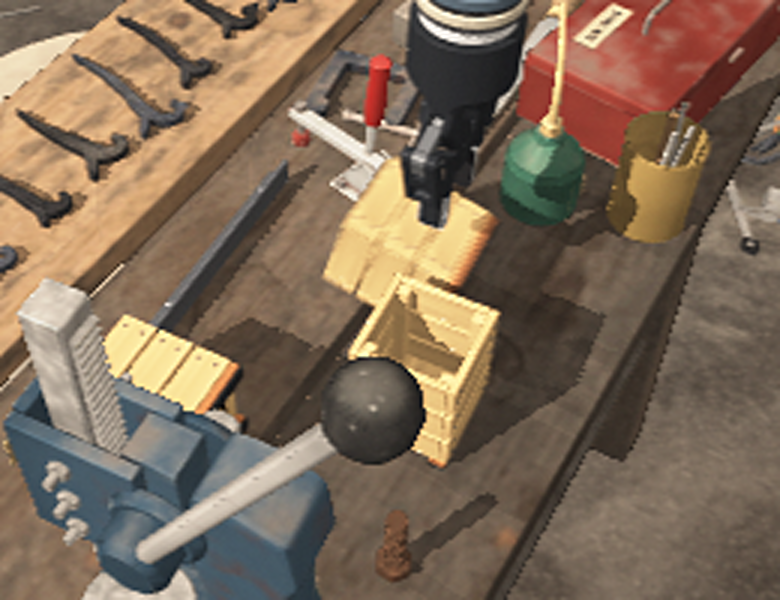

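>>> step_arm(
  series=[
    {"tx":0,"ty":0,"tz":-4,"ax":0,"ay":0,"az":0},
    {"tx":0,"ty":1,"tz":-5,"ax":0,"ay":0,"az":0},
    {"tx":0,"ty":4,"tz":-3,"ax":0,"ay":0,"az":0},
    {"tx":-2,"ty":4,"tz":0,"ax":0,"ay":0,"az":0},
    {"tx":-4,"ty":2,"tz":0,"ax":0,"ay":0,"az":0},
    {"tx":-3,"ty":0,"tz":0,"ax":0,"ay":0,"az":0},
    {"tx":0,"ty":0,"tz":0,"ax":0,"ay":0,"az":0},
  ],
)

```text
clock: 6.5
position: [0.3831, 0.0156, 0.2386]
tcp_rot: [-0.005, 0.736, -0.677, 0.003]
ft_force: [0.4, -0.2, 0.4]
gripper_width: 0.0425
```

Run:
```python
from h import *
goto(.39,.03,.08,.08)
import pickle
c=cal("wrist");pickle.dump(c,open("c7.pkl","wb"))
im=eyes.grab_frame("wrist");cv2.imwrite("pics/w7.png",im)
im=eyes.grab_frame("scene");cv2.imwrite("pics/s7.png",cv2.resize(im[110:310,210:470],None,fx=3,fy=3,interpolation=2))
```

```text
t 6.5 pos [0.3831 0.0156 0.2386] w 0.043 F [ 0.4 -0.2  0.4]
tool z [ 0.011  0.004 -1.   ] x [ 0.085 -0.996 -0.003]
shift cm [-1.33 -0.63 15.87] rotvec [-0.011  0.003  0.005] shift after turn [-1.38 -0.8  15.86]
```

View pics/s7.png

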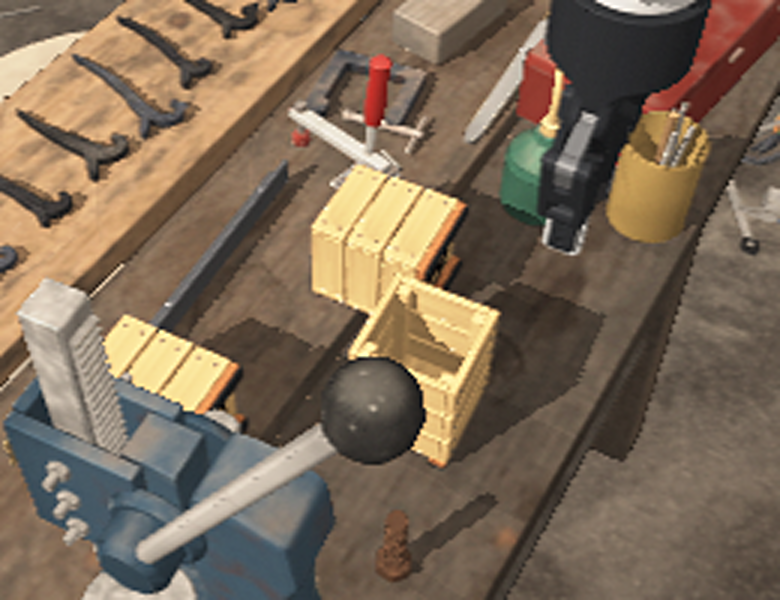

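View pics/w7.png

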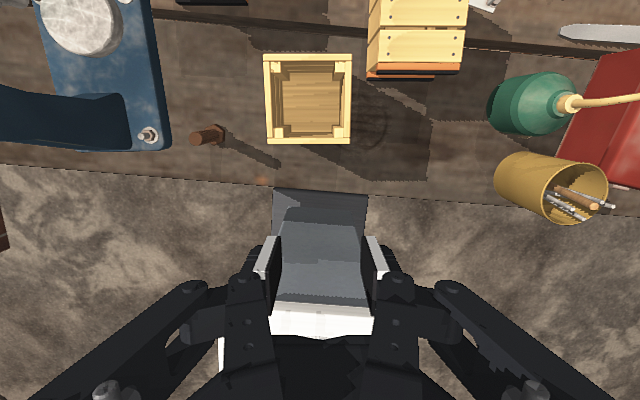

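Right crate is on its back. Left rim in the wrist view spans (263,54)-(352,54)-(350,143)-(267,143). Measure it.

Run:
```python
from h import *
import pickle;c=pickle.load(open("c7.pkl","rb"))
P=np.array([ray("",*p,.1,c) for p in [(263,55),(352,54),(350,144),(267,143.5)]]);print(P.round(4)[:,:2],P.mean(0))
print("R top front edge z.08",ray("",368,65,.08,c),ray("",463,62,.08,c))
goto(.388,.029,.08,.085)
```

```text
[[ 0.4978  0.0759]
 [ 0.5053 -0.003 ]
 [ 0.4264 -0.0102]
 [ 0.42    0.0698]] [0.46239001 0.03311883 0.1       ]
R top front edge z.08 [ 0.50060198 -0.02105497  0.08      ] [ 0.51091877 -0.11138689  0.08      ]
t 6.6 pos [0.3843 0.0142 0.2386] w 0.042 F [ 0.8 -0.5 -1.1]
tool z [ 0.012  0.003 -1.   ] x [ 0.083 -0.997 -0.002]
shift cm [-1.41 -0.3  15.87] rotvec [-0.012  0.002 -0.002] shift after turn [-1.45 -0.5  15.86]
```

>>> step_arm(
  series=[
    {"tx":-1.2,"ty":-0.2,"tz":0,"ax":-0.012,"ay":0.002,"az":0},
    {"tx":0,"ty":0,"tz":4.0,"ax":0,"ay":0,"az":0},
    {"tx":0,"ty":0,"tz":4.0,"ax":0,"ay":0,"az":0},
    {"tx":0,"ty":0,"tz":4.0,"ax":0,"ay":0,"az":0},
    {"tx":0,"ty":0,"tz":3.0,"ax":0,"ay":0,"az":0},
    {"tx":0,"ty":0,"tz":0,"ax":0,"ay":0,"az":0},
  ],
)

```text
clock: 7.35
position: [0.3948, 0.019, 0.0847]
tcp_rot: [-0.002, 0.734, -0.68, 0.005]
ft_force: [-0.1, 0.5, 0.1]
gripper_width: 0.0426
```

Run:
```python
from h import *
goto(.388,.027,.08,.085)
```

```text
t 7.35 pos [0.3948 0.019  0.0847] w 0.043 F [-0.1  0.5  0.1]
tool z [ 0.01  -0.004 -1.   ] x [ 0.076 -0.997  0.005]
shift cm [-0.86  0.62  0.46] rotvec [-0.009 -0.005 -0.008] shift after turn [-0.86  0.61  0.47]
```

>>> step_arm(
  series=[
    {"tx":-0.8,"ty":0.1,"tz":0.3,"ax":-0.009,"ay":-0.005,"az":-0.008},
    {"tx":0,"ty":0,"tz":0,"ax":0,"ay":0,"az":0},
    {"tx":0,"ty":-0.8,"tz":0,"ax":0,"ay":0,"az":0},
    {"tx":0,"ty":-0.8,"tz":0,"ax":0,"ay":0,"az":0},
    {"tx":0,"ty":-0.8,"tz":0,"ax":0,"ay":0,"az":0},
    {"tx":0,"ty":-0.8,"tz":-0.2,"ax":0,"ay":0,"az":0},
    {"tx":0,"ty":-0.8,"tz":-0.4,"ax":0,"ay":0,"az":0},
    {"tx":0,"ty":-0.8,"tz":-0.5,"ax":0,"ay":0,"az":0},
  ],
)

```text
clock: 8.35
position: [0.4393, 0.0315, 0.0962]
tcp_rot: [0.003, 0.737, -0.676, -0.003]
ft_force: [-0.4, -1.2, 0.2]
gripper_width: 0.0431
```

Run:
```python
from h import *
goto(.49,.034,.106,.085)
im=eyes.grab_frame("scene");cv2.imwrite("pics/s8.png",cv2.resize(im[110:310,210:470],None,fx=3,fy=3,interpolation=2))
```

```text
t 8.35 pos [0.4393 0.0315 0.0962] w 0.043 F [-0.4 -1.2  0.2]
tool z [-0.008  0.    -1.   ] x [ 0.087 -0.996 -0.001]
shift cm [ 0.19 -5.06 -1.02] rotvec [0.008 0.001 0.002] shift after turn [ 0.18 -5.07 -0.98]
```

View pics/s8.png

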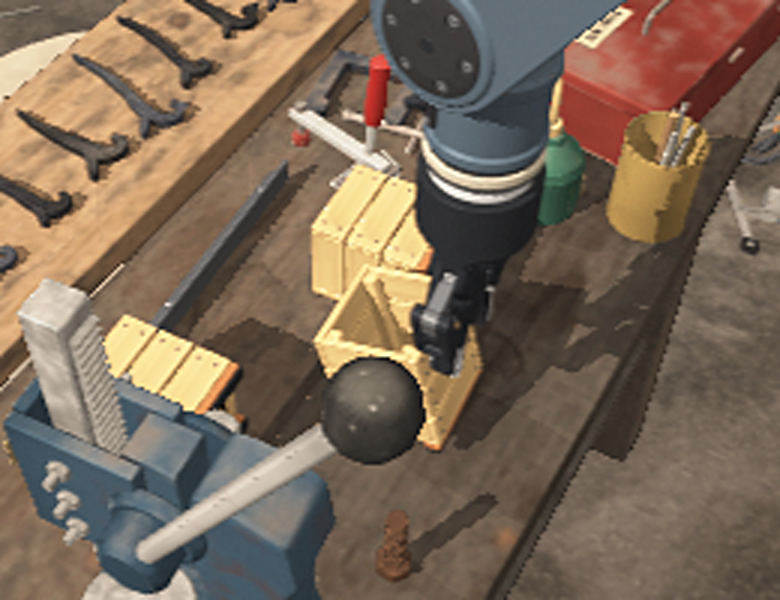

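>>> step_arm(
  series=[
    {"tx":0,"ty":-0.9,"tz":-0.6,"ax":0,"ay":0,"az":0},
    {"tx":0,"ty":-0.9,"tz":-0.5,"ax":0,"ay":0,"az":0},
    {"tx":0,"ty":-0.9,"tz":-0.5,"ax":0,"ay":0,"az":0},
    {"tx":0,"ty":-1.0,"tz":-0.4,"ax":0,"ay":0,"az":0},
    {"tx":0,"ty":-1.0,"tz":-0.3,"ax":0,"ay":0,"az":0},
    {"tx":0,"ty":-1.0,"tz":-0.2,"ax":0,"ay":0,"az":0},
    {"tx":0,"ty":0,"tz":-0.2,"ax":0,"ay":0,"az":0},
  ],
)

```text
clock: 9.28
position: [0.5064, 0.0365, 0.1259]
tcp_rot: [-0.001, 0.737, -0.676, 0.001]
ft_force: [0.2, 0.3, 0.5]
gripper_width: 0.0424
```

Run:
```python
from h import *
goto(.49,.034,.106,.085)
im=eyes.grab_frame("scene");cv2.imwrite("pics/s9.png",cv2.resize(im[110:310,210:470],None,fx=3,fy=3,interpolation=2))
```

```text
t 9.275 pos [0.5064 0.0365 0.1259] w 0.042 F [0.2 0.3 0.5]
tool z [ 0.003 -0.001 -1.   ] x [ 0.086 -0.996  0.001]
shift cm [0.11 1.66 1.99] rotvec [-0.003 -0.001  0.001] shift after turn [0.11 1.65 1.99]
```

View pics/s9.png

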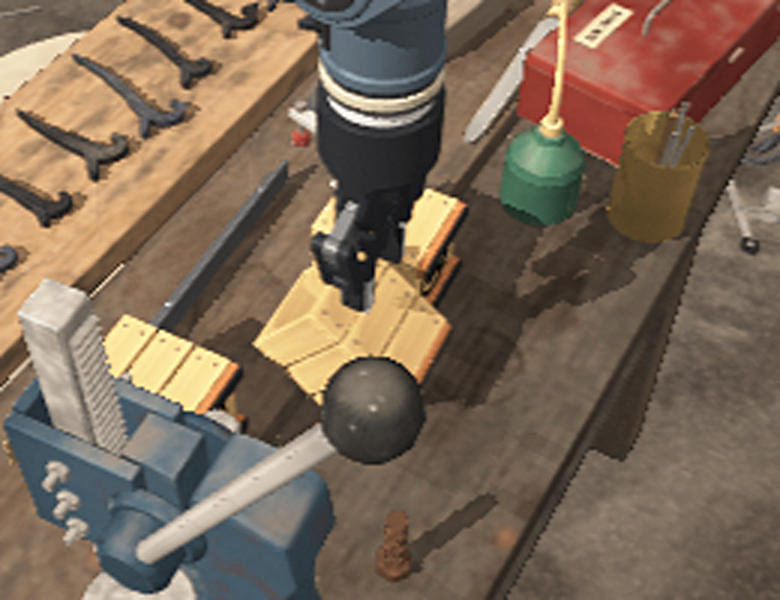

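>>> step_arm(
  series=[
    {"tx":0,"ty":0,"tz":-4,"ax":0,"ay":0,"az":0},
    {"tx":0,"ty":1,"tz":-5,"ax":0,"ay":0,"az":0},
    {"tx":1,"ty":4,"tz":-1,"ax":0,"ay":0,"az":0},
    {"tx":3,"ty":5,"tz":0,"ax":0,"ay":0,"az":0},
    {"tx":2,"ty":3,"tz":0,"ax":0,"ay":0,"az":0},
    {"tx":0,"ty":0,"tz":0,"ax":0,"ay":0,"az":0},
  ],
)

```text
clock: 10.07
position: [0.3752, -0.035, 0.2281]
tcp_rot: [0.001, 0.737, -0.675, -0.001]
ft_force: [0.5, -0.2, -0.1]
gripper_width: 0.0429
```

Run:
```python
from h import *
goto(.40,-.02,.18,.07,.6)
im=eyes.grab_frame("scene");cv2.imwrite("pics/s10.png",cv2.resize(im[110:310,210:470],None,fx=3,fy=3,interpolation=2))
```

```text
t 10.075 pos [ 0.3752 -0.035   0.2281] w 0.043 F [ 0.5 -0.2 -0.1]
tool z [-0.002 -0.    -1.   ] x [ 0.088 -0.996  0.   ]
shift cm [-1.28 -2.62  4.8 ] rotvec [0.602 0.005 0.017] shift after turn [-1.32  0.58  5.42]
```

View pics/s10.png

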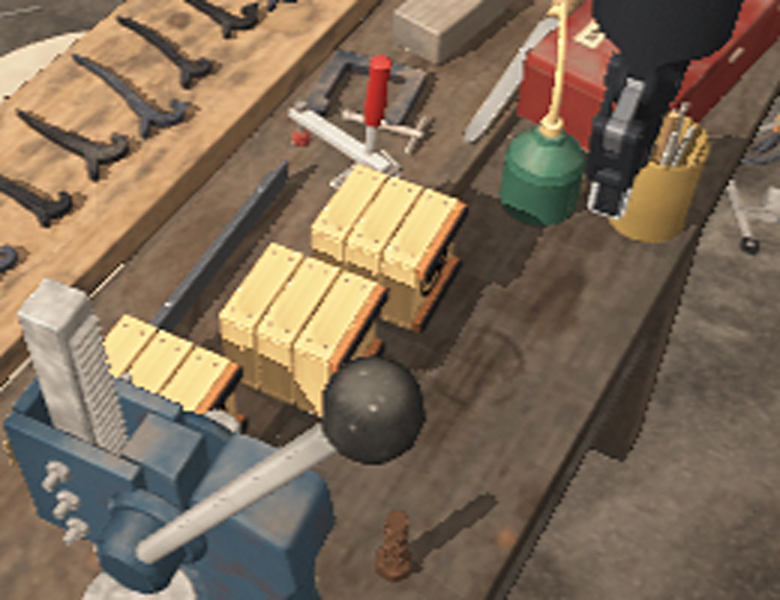

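>>> step_arm(
  series=[
    {"tx":0,"ty":0,"tz":0,"ax":0.17,"ay":0,"az":0},
    {"tx":0,"ty":0,"tz":0,"ax":0.17,"ay":0,"az":0},
    {"tx":0,"ty":0,"tz":0,"ax":0.17,"ay":0,"az":0},
    {"tx":0,"ty":0,"tz":0,"ax":0.17,"ay":0,"az":0},
    {"tx":0,"ty":0,"tz":0,"ax":0,"ay":0,"az":0},
  ],
)

```text
clock: 10.75
position: [0.3823, -0.0225, 0.2262]
tcp_rot: [-0.197, 0.722, -0.647, 0.147]
ft_force: [-0.8, -0.7, -0.6]
gripper_width: 0.0427
```

Run:
```python
from h import *
goto(.44,-.07,.06,.07,.6)
c=cal("wrist");import pickle;pickle.dump(c,open("c11.pkl","wb"))
im=eyes.grab_frame("wrist");cv2.imwrite("pics/w11.png",im)
```

```text
t 10.75 pos [ 0.3823 -0.0225  0.2262] w 0.043 F [-0.8 -0.7 -0.6]
tool z [ 0.467  0.094 -0.879] x [ 0.12  -0.992 -0.042]
shift cm [ 6.1   3.25 16.86] rotvec [0.106 0.062 0.021] shift after turn [ 5.14  4.91 16.78]
```

View pics/w11.png

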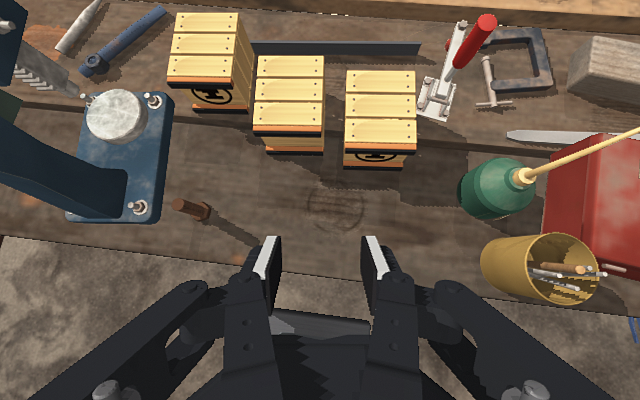

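Run:
```python
import cv2
im=cv2.imread("pics/w11.png");cv2.imwrite("pics/w11c.png",cv2.resize(im[20:190,230:480],None,fx=3.2,fy=3.2,interpolation=2))
```

```text
(no output)
```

View pics/w11c.png

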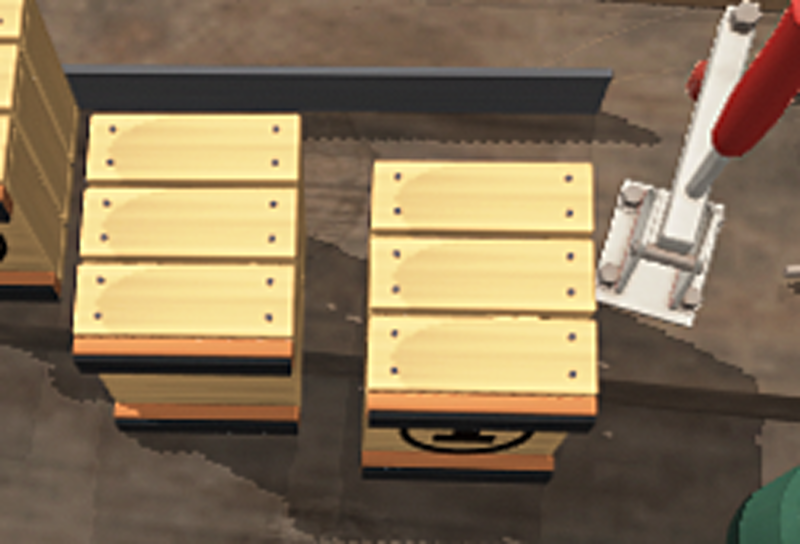

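Run:
```python
from h import *
import pickle;c=pickle.load(open("c11.pkl","rb"))
f=lambda p,z:ray("",230+p[0]/3.2,20+p[1]/3.2,z,c).round(4)[:2]
print("R",[f(p,.08) for p in [(374,160),(594,162),(598,413),(366,411)]])
print("L",[f(p,.08) for p in [(90,113),(301,113),(291,358),(74,355)]])
print("rail top",[f(p,.025) for p in [(65,72),(612,74)]],"bottom",[f(p,0) for p in [(303,112),(603,112)]])
print("clamp foot",[f(p,.0) for p in [(598,298),(692,325),(625,182)]])
print("handle top",ray("",487,22,.15,c))
```

```text
R [array([ 0.5934, -0.0234]), array([ 0.5999, -0.1033]), array([ 0.5034, -0.1102]), array([ 0.4958, -0.0307])]
L [array([0.6034, 0.0856]), array([0.6105, 0.0058]), array([ 0.5128, -0.0022]), array([0.506 , 0.0754])]
rail top [array([0.6631, 0.1212]), array([ 0.6831, -0.1216])] bottom [array([0.6711, 0.0145]), array([ 0.6835, -0.1249])]
clamp foot [array([ 0.5896, -0.1278]), array([ 0.5808, -0.1693]), array([ 0.6482, -0.1367])]
handle top [ 0.60591633 -0.14884886  0.15      ]
```

Run:
```python
from h import *
goto(.44,-.073,.13,.085,.6)
```

```text
t 10.8 pos [ 0.3831 -0.0231  0.2267] w 0.043 F [ 0.2  1.  -0.7]
tool z [ 0.468  0.093 -0.879] x [ 0.121 -0.992 -0.041]
shift cm [ 6.03  0.05 10.69] rotvec [0.105 0.054 0.009] shift after turn [ 5.46  1.13 10.94]
```

>>> step_arm(
  series=[
    {"tx":0,"ty":0,"tz":0,"ax":0.105,"ay":0.054,"az":0.009},
    {"tx":1.8,"ty":0.4,"tz":3.6,"ax":0,"ay":0,"az":0},
    {"tx":1.8,"ty":0.4,"tz":3.6,"ax":0,"ay":0,"az":0},
    {"tx":1.8,"ty":0.4,"tz":3.6,"ax":0,"ay":0,"az":0},
    {"tx":0,"ty":0,"tz":0,"ax":0,"ay":0,"az":0},
  ],
)

```text
clock: 11.42
position: [0.443, -0.0619, 0.1438]
tcp_rot: [-0.221, 0.713, -0.639, 0.185]
ft_force: [-0.7, 0.4, 0.4]
gripper_width: 0.0426
```

Run:
```python
from h import *
goto(.468,-.0735,.026,.085,.6)
```

```text
t 11.425 pos [ 0.443  -0.0619  0.1438] w 0.043 F [-0.7  0.4  0.4]
tool z [ 0.547  0.079 -0.833] x [ 0.114 -0.993 -0.019]
shift cm [ 1.66  4.53 11.09] rotvec [0.015 0.032 0.014] shift after turn [ 1.37  4.67 11.07]
```

>>> step_arm(
  series=[
    {"tx":1.4,"ty":0,"tz":0,"ax":0.015,"ay":0.032,"az":0.014},
    {"tx":0,"ty":1.5,"tz":3.2,"ax":0,"ay":0,"az":0},
    {"tx":0,"ty":1.5,"tz":3.2,"ax":0,"ay":0,"az":0},
    {"tx":0,"ty":1.3,"tz":3.0,"ax":0,"ay":0,"az":0},
    {"tx":0,"ty":0,"tz":0,"ax":0,"ay":0,"az":0},
  ],
)

```text
clock: 12.05
position: [0.4695, -0.07, 0.0487]
tcp_rot: [-0.226, 0.705, -0.641, 0.206]
ft_force: [-0.5, 0.0, 0.6]
gripper_width: 0.0426
```

Run:
```python
from h import *
goto(.475,-.073,.026,.085,.6)
c=cal("wrist");import pickle;pickle.dump(c,open("c13.pkl","wb"))
im=eyes.grab_frame("wrist");cv2.imwrite("pics/w13.png",im)
im=eyes.grab_frame("scene");cv2.imwrite("pics/s13.png",cv2.resize(im[110:310,210:470],None,fx=3,fy=3,interpolation=2))
```

```text
t 12.05 pos [ 0.4695 -0.07    0.0487] w 0.043 F [-0.5  0.   0.6]
tool z [ 0.579  0.055 -0.813] x [ 0.095 -0.995  0.   ]
shift cm [0.35 0.9  2.14] rotvec [-0.021  0.006  0.008] shift after turn [0.35 0.85 2.16]
```

View pics/w13.png

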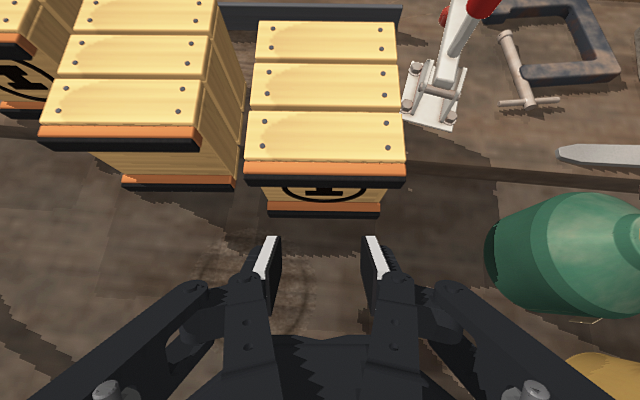

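View pics/s13.png

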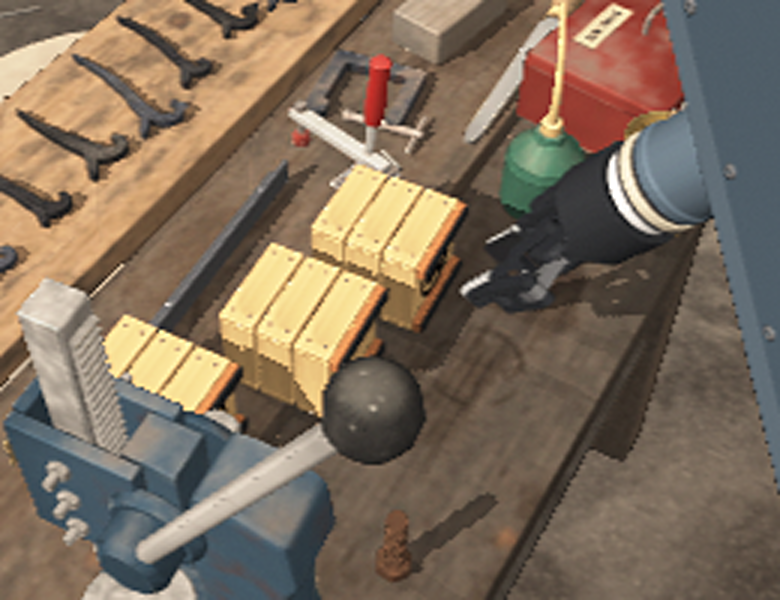

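>>> step_arm(
  series=[
    {"tx":0.3,"ty":0.7,"tz":1.3,"ax":0,"ay":0,"az":0.008},
    {"tx":0,"ty":0.4,"tz":0.8,"ax":0,"ay":0,"az":0},
    {"tx":0,"ty":0,"tz":0,"ax":0,"ay":0,"az":0},
    {"tx":0,"ty":-0.82,"tz":0.57,"ax":0,"ay":0,"az":0},
    {"tx":0,"ty":-0.82,"tz":0.57,"ax":0,"ay":0,"az":0},
  ],
)

```text
clock: 12.78
position: [0.4943, -0.0702, 0.0368]
tcp_rot: [-0.23, 0.702, -0.641, 0.211]
ft_force: [-0.5, -0.4, -0.3]
gripper_width: 0.043
```

Run:
```python
from h import *
goto(.505,-.0705,.026,.085,.6)
```

```text
t 12.775 pos [ 0.4943 -0.0702  0.0368] w 0.043 F [-0.5 -0.4 -0.3]
tool z [ 0.59   0.052 -0.806] x [ 0.09  -0.996  0.002]
shift cm [ 0.13 -0.22  1.5 ] rotvec [-0.034  0.001  0.005] shift after turn [ 0.12 -0.27  1.49]
```

>>> step_arm(
  series=[
    {"tx":0,"ty":0.5,"tz":0.8,"ax":-0.02,"ay":0,"az":0},
    {"tx":0,"ty":0,"tz":0,"ax":0,"ay":0,"az":0},
    {"tx":0,"ty":-0.5,"tz":0.4,"ax":0,"ay":0,"az":0},
    {"tx":0,"ty":-0.5,"tz":0.4,"ax":0,"ay":0,"az":0},
  ],
)

```text
clock: 13.28
position: [0.5065, -0.0682, 0.0277]
tcp_rot: [-0.222, 0.704, -0.644, 0.203]
ft_force: [-4.6, -0.5, 4.2]
gripper_width: 0.0427
```

Run:
```python
from h import *
goto(.52,-.0705,.028,.085,.6)
im=eyes.grab_frame("wrist");cv2.imwrite("pics/w14.png",im)
```

```text
t 13.275 pos [ 0.5065 -0.0682  0.0277] w 0.043 F [-4.6 -0.5  4.2]
tool z [ 0.571  0.05  -0.819] x [ 0.089 -0.996  0.001]
shift cm [ 0.35 -1.1   0.73] rotvec [-0.011  0.002  0.004] shift after turn [ 0.35 -1.11  0.72]
```

View pics/w14.png

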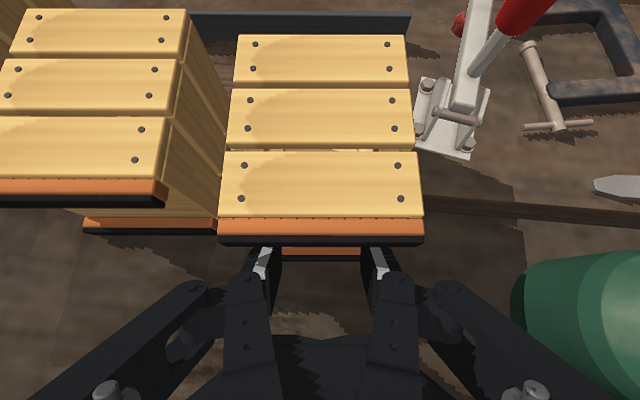

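>>> step_arm(
  series=[
    {"tx":0,"ty":-0.6,"tz":0.43,"ax":0,"ay":0,"az":0},
    {"tx":0,"ty":-0.6,"tz":0.43,"ax":0,"ay":0,"az":0},
    {"tx":0,"ty":-0.6,"tz":0.43,"ax":0,"ay":0,"az":0},
    {"tx":0,"ty":-0.6,"tz":0.43,"ax":0,"ay":0,"az":0},
    {"tx":0,"ty":-0.6,"tz":0.43,"ax":0,"ay":0,"az":0},
  ],
)

```text
clock: 13.95
position: [0.5396, -0.0623, 0.0268]
tcp_rot: [-0.219, 0.704, -0.645, 0.198]
ft_force: [-6.4, -0.9, 5.1]
gripper_width: 0.0428
```

Run:
```python
from h import *
goto(.56,-.066,.028,.085,.6)
im=eyes.grab_frame("wrist");cv2.imwrite("pics/w15.png",im)
```

```text
t 13.95 pos [ 0.5396 -0.0623  0.0268] w 0.043 F [-6.4 -0.9  5.1]
tool z [ 0.563  0.053 -0.825] x [ 0.088 -0.996 -0.004]
shift cm [ 0.55 -1.71  1.03] rotvec [-0.001  0.005  0.001] shift after turn [ 0.54 -1.72  1.03]
```

View pics/w15.png

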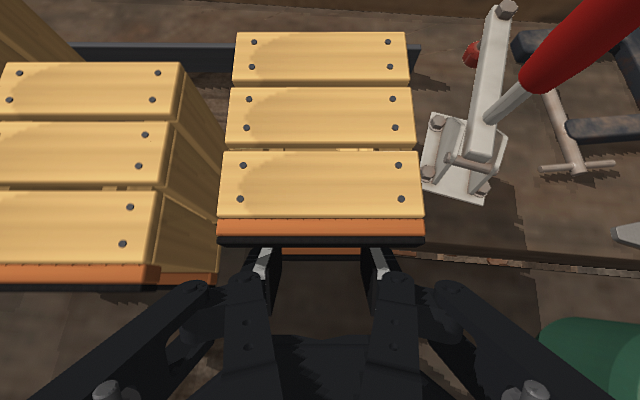

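>>> step_arm(
  series=[
    {"tx":0.1,"ty":-0.6,"tz":0.4,"ax":0,"ay":0,"az":0},
    {"tx":0.1,"ty":-0.6,"tz":0.4,"ax":0,"ay":0,"az":0},
    {"tx":0,"ty":-0.6,"tz":0.4,"ax":0,"ay":0,"az":0},
    {"tx":0,"ty":-0.5,"tz":0.35,"ax":0,"ay":0,"az":0},
    {"tx":0,"ty":-0.4,"tz":0.28,"ax":0,"ay":0,"az":0},
  ],
)

```text
clock: 14.62
position: [0.5723, -0.0602, 0.0267]
tcp_rot: [-0.218, 0.705, -0.645, 0.197]
ft_force: [-5.3, -0.3, 5.4]
gripper_width: 0.0427
```

Run:
```python
from h import *
goto(.585,-.063,.028,.085,.6)
im=eyes.grab_frame("wrist");cv2.imwrite("pics/w16.png",im)
im=eyes.grab_frame("side");cv2.imwrite("pics/d16.png",cv2.resize(im[130:330,240:460],None,fx=3,fy=3,interpolation=2))
```

```text
t 14.625 pos [ 0.5723 -0.0602  0.0267] w 0.043 F [-5.3 -0.3  5.4]
tool z [ 0.559  0.054 -0.827] x [ 0.089 -0.996 -0.005]
shift cm [ 0.4  -1.1   0.59] rotvec [0.003 0.006 0.001] shift after turn [ 0.39 -1.1   0.59]
```

View pics/w16.png

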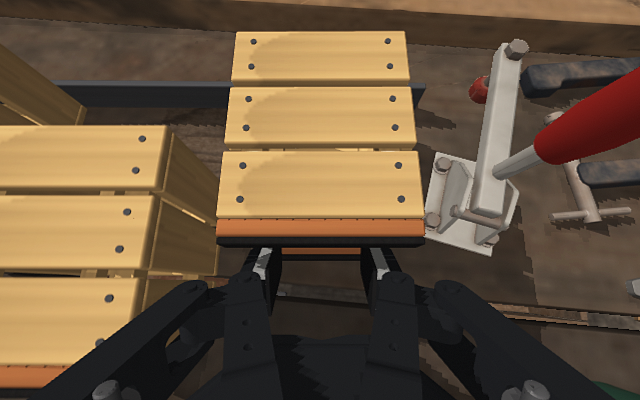

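View pics/d16.png

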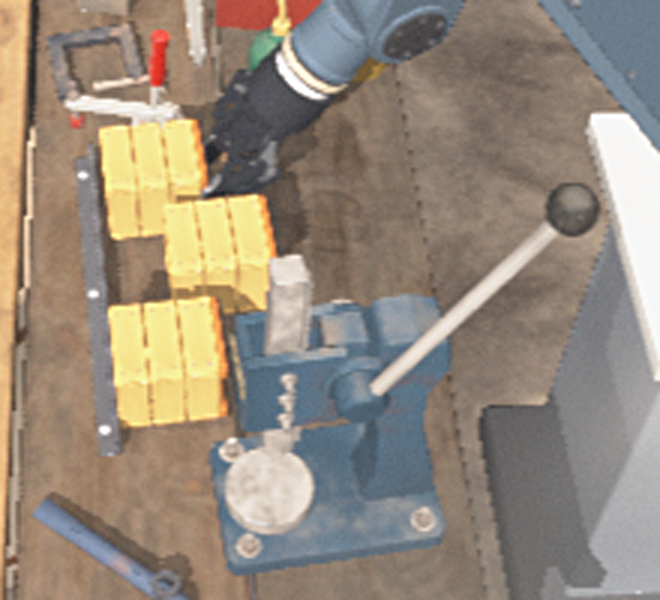

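>>> step_arm(
  series=[
    {"tx":0,"ty":-0.33,"tz":0.23,"ax":0,"ay":0,"az":0},
    {"tx":0,"ty":-0.33,"tz":0.23,"ax":0,"ay":0,"az":0},
    {"tx":0,"ty":-0.25,"tz":0.18,"ax":0,"ay":0,"az":0},
  ],
)

```text
clock: 15.1
position: [0.5821, -0.059, 0.026]
tcp_rot: [-0.217, 0.705, -0.646, 0.195]
ft_force: [-12.2, -2.0, 8.1]
gripper_width: 0.0426
```

>>> step_arm(
  series=[
    {"tx":0,"ty":-0.25,"tz":0.17,"ax":0,"ay":0,"az":0},
  ],
)

```text
clock: 15.22
position: [0.5821, -0.0586, 0.0254]
tcp_rot: [-0.215, 0.705, -0.648, 0.193]
ft_force: [-14.6, -4.0, 11.1]
gripper_width: 0.0428
```

>>> step_arm(
  series=[
    {"tx":0,"ty":-0.25,"tz":0.17,"ax":0,"ay":0,"az":0},
  ],
)

```text
clock: 15.35
position: [0.582, -0.0583, 0.0248]
tcp_rot: [-0.213, 0.705, -0.649, 0.191]
ft_force: [-11.9, -2.2, 9.1]
gripper_width: 0.0422
```

Run:
```python
from h import *
goto(.585,-.063,.028,.085,.6)
c=cal("wrist");import pickle;pickle.dump(c,open("c17.pkl","wb"))
im=eyes.grab_frame("wrist");cv2.imwrite("pics/w17.png",cv2.resize(im[0:170,190:460],None,fx=2.9,fy=2.9,interpolation=2))
im=eyes.grab_frame("side");cv2.imwrite("pics/d17.png",cv2.resize(im[150:250,250:350],None,fx=6,fy=6,interpolation=2))
```

```text
t 15.35 pos [ 0.582  -0.0583  0.0248] w 0.042 F [-11.9  -2.2   9.1]
tool z [ 0.546  0.052 -0.836] x [ 0.085 -0.996 -0.007]
shift cm [ 0.49 -0.39 -0.13] rotvec [ 0.02   0.005 -0.004] shift after turn [ 0.5  -0.39 -0.12]
```

View pics/w17.png

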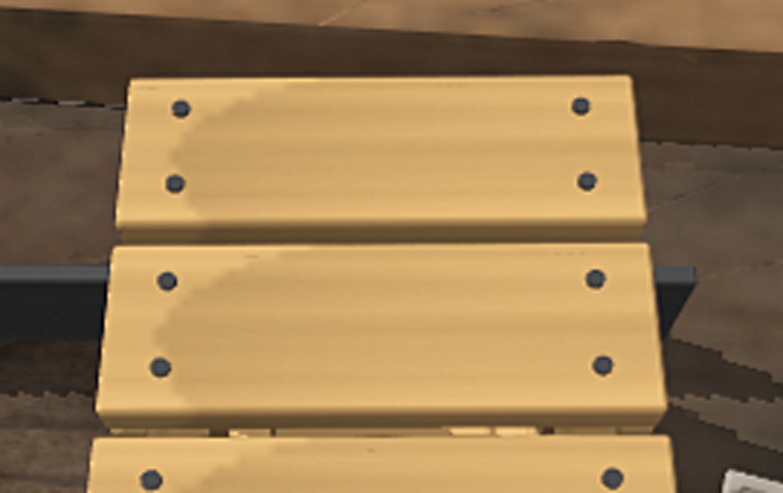

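View pics/d17.png

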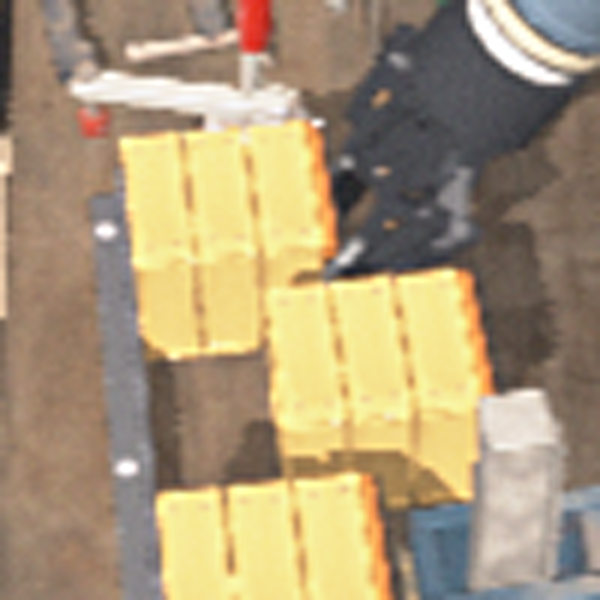

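Run:
```python
from h import *
import pickle;c=pickle.load(open("c17.pkl","rb"))
f=lambda p,z:ray("",190+p[0]/2.9,p[1]/2.9,z,c).round(4)[:2]
a,b=f((128,80),.08),f((632,76),.08);print("crate far",a,b)
for r,s,z in [((0,282),(680,284),.025),((0,341),(665,338),0)]:
    r,s=f(r,z),f(s,z);d=(s-r)/np.linalg.norm(s-r);n=np.array([-d[1],d[0]]);print(r,s,"dist",(a-r)@n*1000,(b-r)@n*1000,"railyaw",np.arctan2(d[0],-d[1]))
```

```text
crate far [ 0.6719 -0.0128] [ 0.6789 -0.0915]
[0.6701 0.0319] [ 0.6817 -0.1175] dist -1.6656694672943089 -0.7789140233277451 railyaw 0.07748844350664498
[0.6696 0.043 ] [ 0.6839 -0.1222] dist -2.5207191101746322 -2.333827188972004 railyaw 0.08634650963799455
```

>>> step_arm(
  series=[
    {"tx":0,"ty":-0.4,"tz":0.22,"ax":0,"ay":0,"az":0},
    {"tx":0,"ty":-0.4,"tz":0.22,"ax":0,"ay":0,"az":0},
  ],
)

```text
clock: 15.7
position: [0.5821, -0.0572, 0.0235]
tcp_rot: [-0.206, 0.705, -0.653, 0.185]
ft_force: [-15.2, -3.6, 10.5]
gripper_width: 0.0424
```

>>> step_arm(
  series=[
    {"tx":0,"ty":0.4,"tz":-0.3,"ax":0,"ay":0,"az":0},
    {"tx":0,"ty":0.8,"tz":-0.6,"ax":0,"ay":0,"az":0},
    {"tx":0,"ty":1.6,"tz":-1.2,"ax":0,"ay":0,"az":0},
    {"tx":0,"ty":1.6,"tz":-1.2,"ax":0,"ay":0,"az":0},
  ],
)

```text
clock: 16.2
position: [0.5327, -0.0633, 0.0293]
tcp_rot: [-0.21, 0.705, -0.651, 0.19]
ft_force: [-0.5, -0.1, -0.4]
gripper_width: 0.0427
```

Run:
```python
from h import *
goto(.45,-.08,.20,.085,.6)
c=cal("wrist");import pickle;pickle.dump(c,open("c18.pkl","wb"))
im=eyes.grab_frame("wrist");cv2.imwrite("pics/w18.png",im)
```

```text
t 16.2 pos [ 0.5327 -0.0633  0.0293] w 0.043 F [-0.5 -0.1 -0.4]
tool z [ 0.541  0.048 -0.84 ] x [ 0.081 -0.997 -0.005]
shift cm [  0.91  -2.24 -18.89] rotvec [ 0.026  0.002 -0.006] shift after turn [  0.96  -2.72 -18.82]
```

View pics/w18.png

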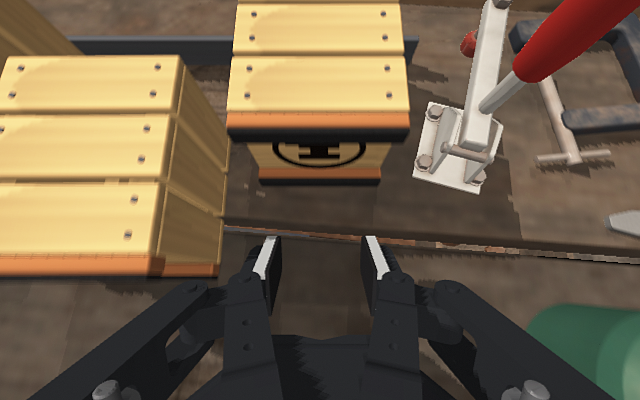

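>>> step_arm(
  series=[
    {"tx":0.2,"ty":0,"tz":-4,"ax":0,"ay":0,"az":0},
    {"tx":0.2,"ty":0,"tz":-5,"ax":0,"ay":0,"az":0},
    {"tx":0.2,"ty":0,"tz":-5,"ax":0,"ay":0,"az":0},
    {"tx":0,"ty":0,"tz":-5,"ax":0,"ay":0,"az":0},
    {"tx":0,"ty":0,"tz":-2,"ax":0,"ay":0,"az":0},
    {"tx":0,"ty":0,"tz":0,"ax":0,"ay":0,"az":0},
    {"tx":0,"ty":0,"tz":0,"ax":0,"ay":0,"az":0},
  ],
)

```text
clock: 17.12
position: [0.4377, -0.0817, 0.192]
tcp_rot: [-0.216, 0.703, -0.649, 0.194]
ft_force: [-0.1, 0.0, -0.1]
gripper_width: 0.0428
```

Run:
```python
from h import *
goto(.45,-.08,.20,.085,.6)
c=cal("wrist");import pickle;pickle.dump(c,open("c19.pkl","wb"))
im=eyes.grab_frame("wrist");cv2.imwrite("pics/w19.png",cv2.resize(im[0:200,130:480],None,fx=2.28,fy=2.28,interpolation=2))
im=eyes.grab_frame("side");cv2.imwrite("pics/d19.png",cv2.resize(im[130:330,240:460],None,fx=3,fy=3,interpolation=2))
```

```text
t 17.125 pos [ 0.4377 -0.0817  0.192 ] w 0.043 F [-0.1  0.  -0.1]
tool z [ 0.552  0.052 -0.832] x [ 0.083 -0.997 -0.007]
shift cm [-0.07 -1.48  0.02] rotvec [ 0.012  0.005 -0.006] shift after turn [-0.06 -1.48  0.04]
```

View pics/w19.png

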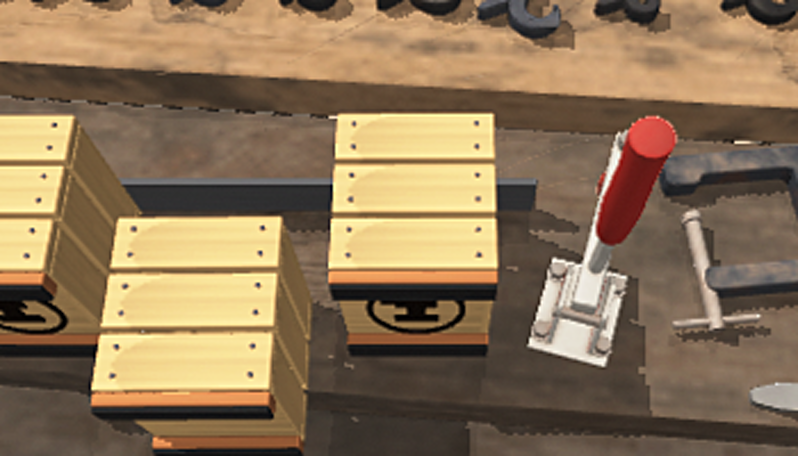

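View pics/d19.png

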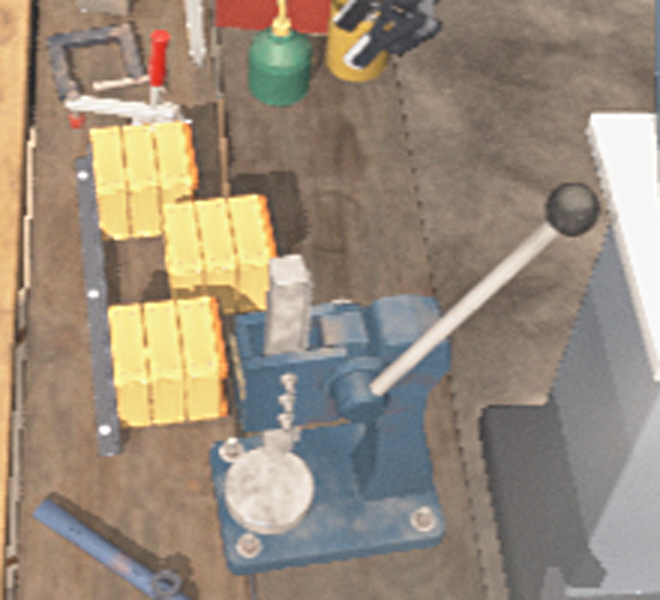

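Run:
```python
from h import *
import pickle;c=pickle.load(open("c19.pkl","rb"))
f=lambda p,z:ray("",130+p[0]/2.28,p[1]/2.28,z,c).round(4)[:2]
w0,w=f((2,117),.08),f((75,116),.08);a,b=f((339,114.5),.08),f((495,114),.08);n,m=f((329,296),.08),f((498,297),.08);print(w0,w,a,b,n,m)
r,s=f((130,184),.025),f((534,184),.025);d=(s-r)/np.linalg.norm(s-r);N=np.array([-d[1],d[0]])
for p in(w0,w,a,b): print(((p-r)@N*1000).round(1))
print("yaw rail",np.arctan2(d[0],-d[1]),"crate",np.arctan2(*(b-a)*[1,-1]),np.arctan2(*(m-n)*[1,-1]))
```

```text
[0.6569 0.1571] [0.6604 0.12  ] [ 0.6717 -0.014 ] [ 0.6781 -0.0929] [ 0.5689 -0.0222] [ 0.5745 -0.1002]
-3.1
-2.5
-1.6
-1.4
yaw rail 0.0777703771040915 crate 0.08093813012339941 0.07167189625603801
```

```bash
python3 -c "
from h import *
print(close_job())"
```

```text
the job is handed in; nothing more can be done
None
```

I tipped both crates onto their backs, right one first. The right-hand crate carried the stamp, so I pushed that one straight back with tilted fingertips until it stopped against the rail. The job was handed in at about 17 s.

**Last checks:**
- **Rail:** the crate stopped moving and the push force rose from about 5 N to 15 N at contact. The last picture puts its mouth about 1.5 mm short of the rail line and square to within 0.01 rad. An earlier picture gave up to 2.5 mm, still within the 5 mm limit.
- **Waiting crate:** by the same measure it reads about 3 mm short of the rail. In the before and after pictures it looks unmoved.
- **Unstamped crate:** it lies where it fell, its mouth about 60 mm short of the rail.
- **Other items:** the oil can looks untouched, and I saw no sign of contact with the scriber tin. I did not measure either one again at the end. The bolt was not in my final pictures; it was last seen standing just before the push began.
- **Gripper:** it ended up and clear of everything, with no force on it.

**Disagreements on the way:**
- My first wrist picture, taken before the arm had settled, disagreed with the other cameras by about 10 mm. I retook it once the arm was still and used that one.
- While tipping the right crate, the upward force on the fingers reached about 30 N until I followed its arc upward.

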